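# Unlock the roller track and bring the paint caddy to its tray

## Robot

A 6-joint arm with a two-finger parallel gripper is mounted at the origin on the work surface. World frame = base frame: x ahead of the robot, y to its left, z up, the work surface at z = 0. Lengths are in m, angles in rad, forces in N, time in s.
With the tool pointing down it reaches from about 0.3 to 0.775 m from the base axis. Payload 14.6 kg.
Tool frame: the origin (TCP) lies at the very end of the fingers, on their centre line; the grasp point (between the pads) lies 19 mm behind it; z points along the fingers, y is the line along which they close (so a half turn about z gives the same grasp; the last joint's range is limited). The gripper opens to 94 mm and grips with 3 to 60 N. Pads are 16 mm wide; open, the fingers measure 119 mm over their backs; the gripper's body (75 mm by 177 mm) begins 78 mm behind the grasp point.
Start: joints at [-1.346, 0.3, 1.521, -0, 1.321, -0.067], TCP at [0.158, -0.527, 0.205] pointing down, gripper open.
Joint ranges: [-3.03, 3.03], [-0.79, 2.21], [0.23, 2.52], [-1.04, 4.18], [0, 3.07], [-2.55, 2.55]. Speed limits (rad/s): [2.22, 2.22, 2.57, 3.14, 3.14, 3.14].

## Interface

Orientations are given as [roll, pitch, yaw] about the fixed x, y, z axes, in that order (R = Rz(yaw) Ry(pitch) Rx(roll)).
In Python, from station import ctrl gives the robot as it stands.
- The arm moves only by the tool carry_out, never from a script. Its argument "motion" is text: rows parted by semicolons, each of 7 numbers parted by spaces: the shift along the world's x, y, z in m, then the turn, a rotation vector about the world's x, y, z in degrees, then the closure in counts, from 0 (fully open) to 255 (shut). In form: dx dy dz wx wy wz hand; .... A call has 1 to 20 rows; each row shifts and turns the commanded pose from where the row before left it; what a row does not reach is not made up. A row lasts 1/12 s, in which the tool goes at most 41.7 mm and 7.16 degrees, less where a joint would pass 70% of its speed; a pose out of reach is approached as far as the arm can. A call is refused whole if a number of a shift passes 0.0417 or a number of a turn 7.16, either way. A call with a gripper value outside its range is refused whole. The fingers move at their own pace and stop on an object; "grip_force" is the grip in N (left out, the last holds). Time passes only in rows, so rows that do not move let the fingers close. It gives the time, the measured TCP pose, the force, the opening and the grip force at its end, in the units of the state.
- ctrl.get_obs(): the state, without advancing time (a new reading comes with each control period).
- ctrl.camera(name): name is "side" or "top" or "wrist"; returns a dict with "pixels" (400x640x3 uint8, red, green, blue), "range_z" (400x640 float32, m along the optical axis (not along the pixel's ray), 0 where there is no reading), "K" (3x3 intrinsics, pixels), "position" and "attitude" of the camera in the world. Camera axes: x right, y up, looking along -z (the intrinsics and any distortion apply to the point x, -y, -z); pixel columns grow to the right and rows downward; lengths in m; the calibration is good to about 2 mm. A picture is of the moment at which its call begins.
- ctrl.hand_in(): hands the job in; it is judged then, once.
The state is a dict: "time_s": time; "qpos": joint angles; "joint_vel": joint speeds; "tau": joint torques, N m; "ee_pos": TCP position; "eef_rot": TCP orientation; "force": force on the tool from outside, world axes, zero at the start; "moment": the same for the moment, N m; "grip_width": finger opening in m; "grip_force": force on a finger pad.
Only numpy, scipy, OpenCV 4.12 (cv2) and the standard library are available. Lean on these libraries where they do the work, as an engineer would, in place of code of your own. Each camera call takes 0.05 s, during which the arm holds its last target. There are 200 camera calls.

## Task

Pull up the spring bolt that locks the wooden paint caddy on the roller track and twist its knob counter-clockwise into the rest notch, so that the bolt stays up by itself. Then roll the caddy along on the rollers, without lifting it, until it is right against the end stop; only there lift it off and set it down gently, upright and flat, inside the empty steel tray, its long side along the tray's long side. Leave the bolt parked up and do not knock the other things about.

Things in the scene. Friction and masses are not known exactly. Their poses are not given: they have to be found in the camera images.
- track: Level roller track of aluminium, fixed. Origin: centre of its underside, on the table; x along the rolling direction, from the locked place to the end stop; y left, z up. 10 free steel rollers across y, tops 40 mm up. Side rails: inner faces at y = -68.5 and +68.5 mm, outer 75.5 mm, 46 mm high, x = -205 to +185 mm.
- end_stop (a point): Middle of the end stop's near face at roller height: track x = 165 mm, 40 mm up. The stop is a dark plate across the track, 10 mm thick, 75 mm high. The caddy's board is against it when the caddy's origin is at track x = 90 mm.
- tower (a point): Bolt tower: centre of the underside of its drum, 54 mm up, at track x = -140, y = +60 mm, on the bolt's axis. Drum radius 22 mm, 54 to 99 mm high, on a 40 x 16 mm post (track y = 78 to 94 mm), 100 mm high. The drum overhangs the caddy's board, so the caddy cannot be lifted in its locked place.
- bolt (a joint): Height of the spring bolt in m: 0 down (its 12 mm pin stands in the notch of the caddy's board and locks it), limit 0.024. It cannot be turned unless it is pulled up more than 0.016; parked in the rest notch it stays at 0.012, and the pin is then clear of the caddy by 6 mm. A spring pushes it down with 5 N at 0, 8 N at 0.012 and 10 N at 0.020, plus 1.2 N weight.
- twist (a joint): Turn of the bolt's knob in rad, counter-clockwise seen from above positive: about 0 in the slot at the start (limits -0.10 and 1.16, hard stops). The rest notch is centred at 1.05 (0.95 to 1.16 falls into it). To park: pull up about 0.020, turn to about 1.05, let down to 0.012, let go. While it is down, the slot walls stop it at about 0.1; forcing it does not park it.
- knob_grip (a point): Middle of the black knob of the bolt, a bar 44 mm long, 14 mm wide and 26 mm high on a vertical stem. The point is the bar's centre, on the axis of twist, 130 mm above the table when down; its x axis runs along the bar's 44 mm, y across its 14 mm (the way to grip it). At twist 0 the bar points 60 degrees counter-clockwise from the track's x axis. It rises with the bolt and turns with the twist.
- caddy: Wooden paint caddy, loose, 0.35 to 0.7 kg. Origin: centre of its underside; x along its length. Board 150 x 132 x 8 mm; open box 120 x 48 mm on it, 48 mm high, jars in it up to 66 mm; uprights at x = -51 and +51 mm, up to 114 mm, carry the bar. Notch for the bolt, 15 mm wide, in the +y edge at x = -50 mm. Starts on the rollers at track x = -90 mm, yaw as the track.
- handle (a point): Middle of the caddy's carrying bar, a wooden bar 94 mm long along the caddy's x between the uprights, 16 mm wide (y) and 16 mm high; its centre 110 mm above the caddy's underside, 150 mm above the table on the rollers. Axes as the caddy's.
- tray: The empty shallow steel tray, fixed to the table, on the left or on the right of the track. Outside 206 mm (its x) x 182 mm (its y), rim 16 mm high, wall 3 mm, floor 3 mm thick: inside 200 x 176 mm. Origin: centre of its underside.
- full_tray: An equal tray on the other side, full of four paint tins up to 79 mm high, fixed. Origin: centre of its underside. Leave alone.
- bottle: Bystander: paint bottle, 52 mm across, 150 mm high, loose, left of the end stop end of the track. Origin: centre of its underside.
- cup: Bystander: clear drinking cup, 72 mm across the rim, 115 mm high, loose, right of the end stop end of the track. Origin: centre of its underside.
- block: Bystander: cork sanding block 60 x 32 x 30 mm, loose, right of the track's start. Origin: centre of its underside.
- brush: Bystander: brush 150 mm long lying flat, loose. Origin: on its underside.
- jar: Bystander: glass jar, 72 mm across, 85 mm high, loose. Origin: centre of its underside.
Things that resemble listed ones, but are neither listed nor needed, are in the scene too. There is more than one size of the caddy; the job needs the larger.

How it is judged:
On the way, in this order (a step that is already met when the one before it is completed fails the run):
1. the bolt is parked up in its rest notch, the caddy still in its place on the rollers (value of joint bolt between 0.009 and 0.0145 m and value of joint twist above 0.8 rad and x of caddy in the frame of track between -0.12 and -0.06 m and z of caddy in the frame of track between 0.034 and 0.046 m), for 0.3 s.
2. the caddy passes the middle of its way, resting on the rollers (x of caddy in the frame of track between -0.03 and 0.04 m and y of caddy in the frame of track between -0.01 and 0.01 m and z of caddy in the frame of track between 0.035 and 0.0445 m), for 0.05 s.
3. the caddy is against the end stop, resting on the rollers (x of caddy in the frame of track between 0.084 and 0.097 m and y of caddy in the frame of track between -0.01 and 0.01 m and z of caddy in the frame of track between 0.035 and 0.0445 m), for 0.2 s.
At the end, for the whole second after the job is handed in: The caddy stands inside the empty tray, flat on its floor (underside within 4 mm of the floor's height, leaning less than 0.06 rad), long side along the tray's (either way round), at rest and released; the bolt is still parked in its rest notch (twist over 0.8 rad, height 9 to 14.5 mm) (x of caddy in the frame of tray between -0.035 and 0.035 m and y of caddy in the frame of tray between -0.03 and 0.03 m and z of caddy in the frame of tray between -0.001 and 0.007 m and angle between caddy's own z axis and vertical below 0.06 rad and angle between the x axis of caddy and the x axis of tray, either way round below 0.4 rad and linear speed of caddy below 0.02 m/s and value of joint bolt between 0.009 and 0.0145 m and value of joint twist above 0.8 rad); the robot touches nothing.
It fails at once if a bystander (bottle, cup, block, brush or jar) is moved by more than 30 mm (distance of any of bottle, cup, block, brush, jar from where it was at the start of the episode above 0.03 m).
It fails at once if the caddy is dropped or shot off: faster than 0.6 m/s while not in the fingers (linear speed of caddy above 0.6 m/s and contact force between the fingers and caddy below 0.01 N).
It fails at once if the caddy is tipped by more than 0.6 rad (angle between caddy's own z axis and vertical above 0.6 rad).
It also fails if it takes over 59 s, if anything falls off the work surface, if the arm or the gripper's body presses on something with over 40 N, if the wrist force passes 120 N, or if a joint passes its speed limit or range.

## Working session

There is one attempt and no reset: what is moved stays moved. The work goes in short steps, Python scripts to look and compute and a tool call to move; the robot and the scene stay as the last step left them, time stands still between calls to the robot, and variables do not carry over. Pictures are saved under pics/ and viewed, at most 10 in all, crops included, and the job is handed in when it is done.

Besides the shell and the picture viewer there is one more tool, called after ">>>" as a command line: name --argument value ..., lists and objects as JSON in quotes. carry_out: Moves the arm, as the interface text tells. Its arguments: {"type":"object","properties":{"motion":{"type":"string"},"grip_force":{"type":"number"}},"required":["motion"]}

```bash
mkdir -p pics; cat > h.py <<'E'
import numpy as np,cv2
from station import ctrl
def shot(n,f=None):
    c=ctrl.camera(n)
    if f: cv2.imwrite('pics/'+f,c['pixels'][:,:,::-1])
    np.savez(f'{n}.npz',**{k:np.array(v) for k,v in c.items()})
    return c
def load(n): return dict(np.load(f'{n}.npz'))
def Rm(a):
    a=np.array(a,float)
    if a.shape==(3,3): return a
    from scipy.spatial.transform import Rotation as R
    return R.from_euler('xyz',a).as_matrix() if a.size==3 else R.from_quat(a).as_matrix()
def world(c):
    K=c['K'];z=c['range_z'];v,u=np.mgrid[:400,:640]
    P=np.stack([(u-K[0,2])/K[0,0]*z,-(v-K[1,2])/K[1,1]*z,-z],-1)
    return P@Rm(c['attitude']).T+c['position']
E
python3 - <<'E'
from h import *
for n in ('top','side'):
    c=shot(n,n+'1.png'); print(n,c['K'],c['position'],c['attitude'],[k for k in c])
print(ctrl.get_obs())
E
```

```text
top [[507.92234793   0.         322.44876739]
 [  0.         507.92234793 203.22238084]
 [  0.           0.           1.        ]] [2.21575410e-01 1.24217798e-03 1.74008558e+00] [ 0.16450544  0.00599873 -1.5868566 ] ['pixels', 'range_z', 'K', 'position', 'attitude']
side [[455.53897097   0.         319.60885721]
 [  0.         455.53897097 197.49592343]
 [  0.           0.           1.        ]] [ 0.04046806 -0.95808733  1.05477908] [ 0.84870717  0.01627098 -0.44437512] ['pixels', 'range_z', 'K', 'position', 'attitude']
{'time_s': 0.1, 'qpos': array([-1.34560118e+00,  3.00366961e-01,  1.52148516e+00,  2.22897792e-05,
        1.32069111e+00, -6.65983656e-02]), 'joint_vel': array([ 2.41113807e-04, -1.79421281e-03, -1.42011479e-03,  1.86972743e-03,
        7.76580280e-06, -1.55484228e-04]), 'tau': array([ 3.97878193e-04, -5.32644475e+01, -3.53284621e+01,  7.09418301e-02,
        2.34829163e-02, -5.05712967e-05]), 'ee_pos': array([ 0.15817351, -0.5265368 ,  0.20498403]), 'eef_rot': array([-3.14064562e+00, -8.48034997e-05,  2.91787943e-01]), 'force': array([ 0.32247104,  0.07498224, -0.54504594]), 'moment': array([-0.03260966,  0.01222272, -0.05868257]), 'grip_force': 0.0, 'grip_width': 0.09395849785255102}
```

View pics/top1.png

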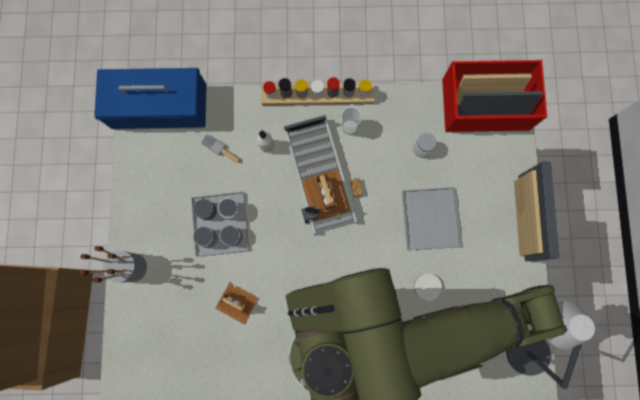

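View pics/side1.png

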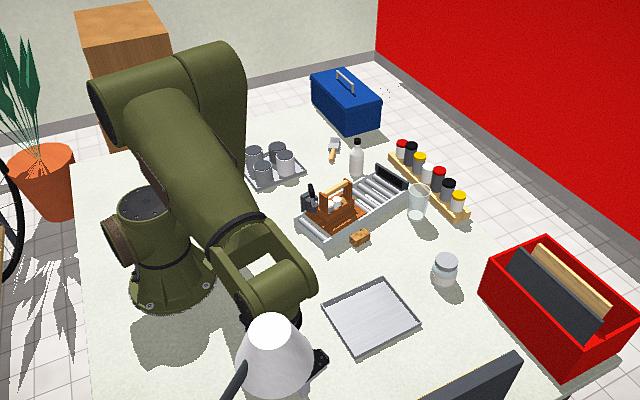

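The top view shows the large caddy on the track at (325,190). The decoy is the small caddy at (237,302), off the track. The knob is at (311,213) and the end stop at (306,124). The empty tray is at (432,218), the full one at (220,223). I choose the caddy on the track and check it in a crop.

```bash
python3 - <<'E'
from h import *
c=load('top');W=world(c)
im=c['pixels'][108:238,275:375,::-1]
im=cv2.resize(im,None,fx=4.6,fy=4.6,interpolation=cv2.INTER_CUBIC)
s=load('side')
cv2.imwrite('pics/crop1.png',im)
def rect(m,name):
    p=W[m][:,:2].astype(np.float32); r=cv2.minAreaRect(p*1000); print(name,m.sum(),np.round(r[0],1),np.round(r[1],1),round(r[2],1),'med z',np.median(W[m][:,2]))
v,u=np.mgrid[:400,:640]
box=lambda a,b,c_,d:(u>=a)&(u<=b)&(v>=c_)&(v<=d)
Z=W[...,2]
print('table z',np.median(Z[150:180,380:400]))
t=box(395,470,180,255)
rect(t&(Z>.009)&(Z<.03),'tray rim'); rect(t&(Z>.0015)&(Z<.03),'tray all')
t=box(280,360,112,234)
rect(t&(Z>.02)&(Z<.055),'track')
rect(box(280,335,112,135)&(Z>.06)&(Z<.09),'stop')
rect(t&(Z>.137)&(Z<.17)&(v>165)&(v<207),'handle')
rect(t&(Z>.125)&(Z<.16)&(v>204),'knob'); 
rect(t&(Z>.085)&(Z<.110)&(v>200)&(u<320),'drum')
print(np.round(Z[204:224,300:324:1]*1000).astype(int))
E
```

```text
table z -0.0011256850435613641
tray rim 377 [ 444.6 -378.1] [240.  242.5] 87.6 med z 0.011921132272162849
tray all 2413 [ 454.8 -372.7] [261.9 265.4] 87.8 med z 0.004510120566381559
track 3199 [608.8 -28.1] [378.9 257.2] 12.0 med z 0.041319317447190196
stop 211 [779.3  62.1] [ 19. 150.] 15.6 med z 0.0721917157993659
handle 210 [530.   -3.6] [111.   34.7] 14.7 med z 0.15478125872327775
knob 97 [468.   14.2] [22.1 96.8] 3.1 med z 0.14183120769516844
drum 100 [464.4  49.8] [41.3 49.3] 13.3 med z 0.09677668205584689
[[  1  -3   3  -5   1  42  43  48  50  50  42  46  50  47  48  45  47  46
   48  50  43  60  83  50]
 [ -9   2  -1  -6   3   3  37  47  -1  59  50  43  42  48  51  41  48  51
   48  50  44  47  94  94]
 [  0  -3   3  -2  -7  -2  39  45 -10  45  98  98  97  90  99  45  47  47
   45  51  52  48  74  92]
 [  2  -3  -5   3   3   1 140 135 149 143 100  94 100  93  89  85  49  48
   44  46  41  47  74  91]
 [ -4  -5   5  91 103  97 138 139 148 137 141 143 144 146 141  84  91  45
   44  43  45  49  52  88]
 [ -1  99  99  98 102 141 136 143 143 143 146 145 144 143 147 153 142 145
  1
[... 738 characters left out ...]
-2  -8  96  97  87 105 101  75  84 100  94 100  91  98  94  84  74
   45  45  48  53  49  45]
 [  0  -3  -9   4  95  97  96 102 100  70  92  94  95  86  88  77  72  49
   45  50  45  48  51  51]
 [ -4   2  -1   0  95  97  93  96  98  55  67  69  72  68  73  59  48  49
   40  47  49  45  44  35]
 [  4   1  -2   2 105  97  90  86  71  -2  47  46  -7  45  47  36  48  51
   49  42  -9   2  -2   8]
 [ -3  -3   3  -2  82  73  68  57  52   7  43  46  -1  47  42  48  38   3
   -2  -3   6   4   2  -1]
 [ -8  -6  -3  -7 -10  48  43  33  26  23  41  46  45   5   0   1 -16   0
   -3   4  -9  -5  -3  -6]
 [ -5  -6  -7  -3  -1  25  15  13   6  -4   0  45  46  -3  -3   6  -3  -1
    3  -1  -5  32  39  31]]
```

View pics/crop1.png

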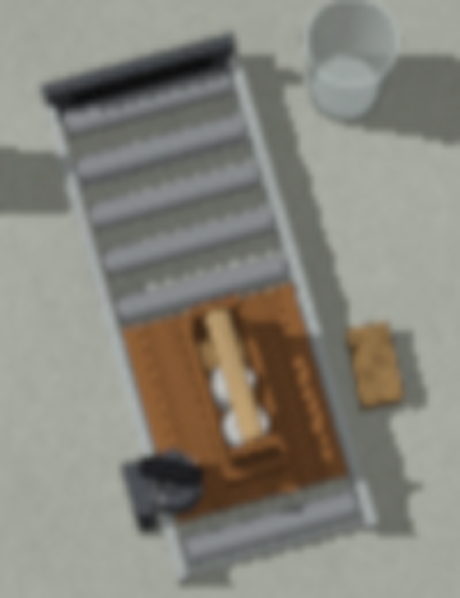

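```bash
python3 - <<'E'
from h import *
c=load('top');W=world(c);K=c['K'];R=Rm(c['attitude']);o=c['position']
def pt(x,y,z,crop=True):
    u,v=((x+.5)/4.6-.5+275,(y+.5)/4.6-.5+108) if crop else (x,y)
    d=R@np.array([(u-K[0,2])/K[0,0],-(v-K[1,2])/K[1,1],-1]); return (o+d*(z-o[2])/d[2])[:2]*1000
for n,x,y,z in [('railNL',182,580,.046),('railNR',372,520,.046),('railFL',65,125,.046),('railFR',239,70,.046),('stopL',43,88,.075),('stopR',232,38,.075),('stopR2',236,52,.075),('stopL2',50,103,.075),('barF',217,308,.158),('barN',251,440,.158),('knobc',171,469,.143),('boardFL',122,327,.048),('boardFR',298,284,.048),('boardNR',353,478,.048)]:
    print(n,np.round(pt(x,y,z),1))
v,u=np.mgrid[:400,:640]
box=lambda a,b,c_,d:(u>=a)&(u<=b)&(v>=c_)&(v<=d)
m=box(318,335,168,210)&(abs(W[...,2]-.156)<.012)
p=W[m];print('bar',m.sum(),p.mean(0)*1000); l=cv2.fitLine(p[:,:2].astype(np.float32),1,0,.01,.01).ravel();print(np.degrees(np.arctan2(l[1],l[0])),l)
m=box(304,320,206,214)&(abs(W[...,2]-.141)<.009)
p=W[m];print('knob',m.sum(),p.mean(0)*1000, cv2.minAreaRect((p[:,:2]*1000).astype(np.float32)))
# optimise drum etc. skip; tray: silver pixels
hsv=cv2.cvtColor(c['pixels'],cv2.COLOR_RGB2HSV)
t=cv2.resize(c['pixels'][175:265,390:475,::-1],None,fx=6,fy=6,interpolation=cv2.INTER_CUBIC)
k=cv2.resize(c['pixels'][196:232,292:332,::-1],(600,540),interpolation=cv2.INTER_CUBIC)
cv2.imwrite('pics/c2.png',np.hstack([t[:540],])); cv2.imwrite('pics/c3.png',k)
s=load('side'); S=s['pixels'][170:280,285:425,::-1]; S=cv2.resize(S,None,fx=5,fy=5,interpolation=cv2.INTER_CUBIC); cv2.imwrite('pics/s2.png',S)
E
```

```text
railNL [400.   36.2]
railNR [ 441.7 -103.1]
railFL [744.9 119.6]
railFR [785.6 -11.9]
stopL [764.7 133.8]
stopR [800.8  -6.9]
stopR2 [789.9  -9.7]
stopL2 [753.1 128.6]
barF [576.9   7.1]
barN [483.8 -14.7]
knobc [467.   40.8]
boardFL [588.5  78.1]
boardFR [618.8 -52.8]
boardNR [472.6 -89.9]
bar 203 [527.90842418  -4.7991537  154.61216289]
14.367632 [ 0.9687235   0.24814267  0.5270784  -0.00445218]
knob 64 [466.1067605   41.08909566 141.04321456] ((466.7007141113281, 41.034034729003906), (42.94308853149414, 14.153120040893555), 76.65241241455078)
```

View pics/c2.png

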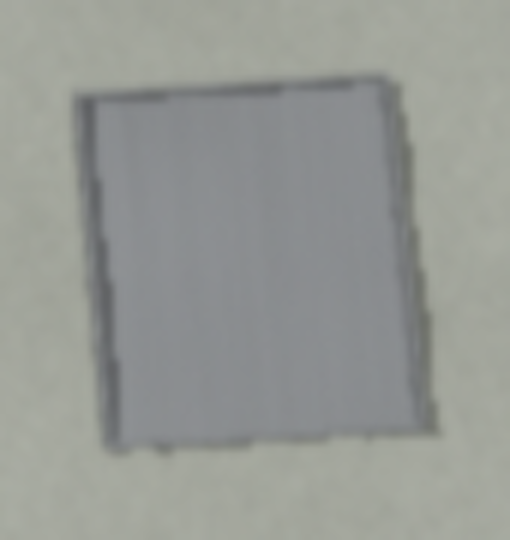

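View pics/s2.png

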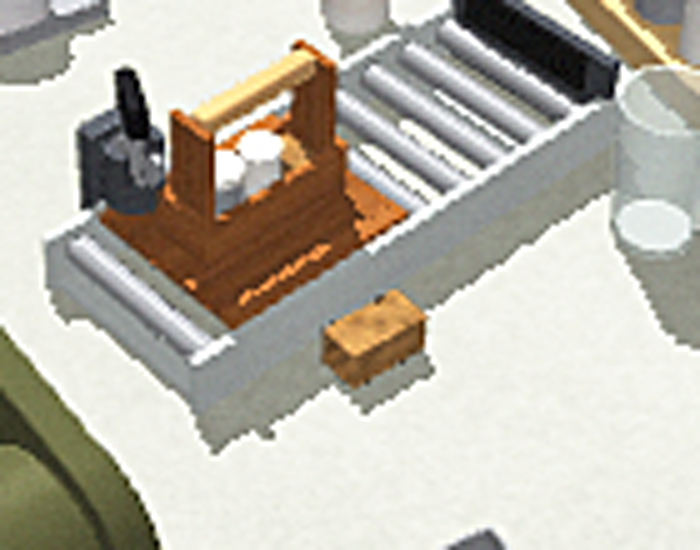

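Crop c2 shows the tray rim corners at crop (75,95), (390,78), (435,430) and (107,448). The side crop shows the knob above the drum at (130,110), the caddy locked beside it and the rollers free ahead. The knob, bar and stop readings agree on a track yaw of about 14.4°. I'm moving over the knob now.

>>> carry_out --motion "0.018 0.0334 0.003 0 0 3.4 0; 0.018 0.0334 0.003 0 0 3.4 0; 0.018 0.0334 0.003 0 0 3.4 30; 0.018 0.0334 0.003 0 0 3.4 60; 0.018 0.0334 0.003 0 0 3.4 90; 0.018 0.0334 0.003 0 0 3.4 110; 0.018 0.0334 0.003 0 0 3.4 120; 0.018 0.0334 0.003 0 0 3.4 120; 0.018 0.0334 0.003 0 0 3.4 120; 0.018 0.0334 0.003 0 0 3.4 120; 0.018 0.0334 0.003 0 0 3.4 120; 0.018 0.0334 0.003 0 0 3.4 120; 0.018 0.0334 0.003 0 0 3.4 120; 0.018 0.0334 0.003 0 0 3.4 120; 0.018 0.0334 0.003 0 0 3.4 120; 0.018 0.0334 0.003 0 0 3.4 120; 0.018 0.0334 0.003 0 0 3.4 120; 0 0 0 0 0 0 120; 0 0 0 0 0 0 120"

```text
time_s: 1.68
ee_pos: [0.4643, 0.0423, 0.2559]
eef_rot: [-3.14, 0.0, 1.303]
force: [-0.8, -0.1, 0.5]
grip_width: 0.0499
grip_force: 0.0
```

```bash
python3 - <<'E'
from h import *
c=load('top');K=c['K'];R=Rm(c['attitude']);o=c['position']
q=[]
for x,y in [(75,95),(390,78),(435,430),(107,448)]:
    u,v=(x+.5)/6-.5+390,(y+.5)/6-.5+175
    d=R@np.array([(u-K[0,2])/K[0,0],-(v-K[1,2])/K[1,1],-1]); q.append((o+d*(.016-o[2])/d[2])[:2]*1000)
q=np.array(q,np.float32);print(q,q.mean(0),cv2.minAreaRect(q))
ob=ctrl.get_obs();print(ob['ee_pos'],np.degrees(ob['eef_rot']),ob['qpos'],ob['grip_width'])
w=shot('wrist','w1.png');Wd=world(w);m=(abs(Wd[...,2]-.141)<.008)
p=Wd[m];print(m.sum(),w['position'],w['attitude']);print(p.mean(0),np.percentile(p,[2,98],axis=0) if len(p) else 0)
E
```

```text
[[ 548.0343  -268.60123]
 [ 554.8707  -450.10703]
 [ 352.11383 -463.6064 ]
 [ 345.02405 -278.18408]] [ 450.0107 -365.1247] ((450.07403564453125, -366.1038513183594), (204.89727783203125, 185.5503692626953), 2.7025725841522217)
[0.46430283 0.04227677 0.25586732] [-1.79933427e+02  2.41169426e-02  7.46771926e+01] [ 1.22687314e-02  7.42110468e-02  1.67052816e+00 -8.50572576e-05
  1.39808642e+00  2.79717084e-01] 0.049911227584965474
1096 [0.48620176 0.12000399 0.43472518] [-0.28108626  0.00140625 -0.26799199]
[0.48956775 0.03219353 0.14256643] [[ 0.45963888 -0.00729604  0.13431552]
 [ 0.57750004  0.06280036  0.14855684]]
```

View pics/w1.png

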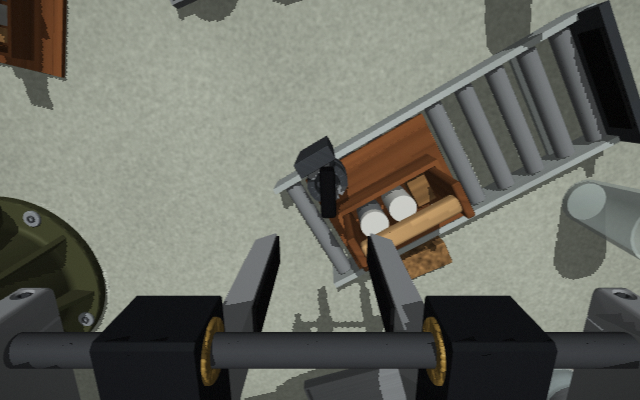

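The wrist view shows the knob bar at (328,190), the caddy bar from (365,248) to (460,203), and the rollers leading to the stop at (605,70).

```bash
python3 - <<'E'
from h import *
w=load('wrist');W=world(w);v,u=np.mgrid[:400,:640];px=w['pixels'].astype(int)
m=(abs(u-328)<20)&(abs(v-192)<35)&(abs(W[...,2]-.142)<.006)
p=W[m];print(m.sum(),p.mean(0),cv2.minAreaRect((p[:,:2]*1000).astype(np.float32)))
top=(u>355)&(u<468)&(v>190)&(v<258)&(abs(W[...,2]-.157)<.006)&(px.sum(2)>300)
p=W[top];print('bar',top.sum(),p.mean(0),cv2.minAreaRect((p[:,:2]*1000).astype(np.float32)))
m=(u>540)&(abs(W[...,2]-.073)<.006);p=W[m];print('stop',m.sum(),p.mean(0),cv2.minAreaRect((p[:,:2]*1000).astype(np.float32)))
K=w['K'];R=Rm(w['attitude']);o=w['position']
for u_,v_ in [(320,167),(335,167),(337,216),(321,217)]:
    d=R@np.array([(u_-K[0,2])/K[0,0],-(v_-K[1,2])/K[1,1],-1]);print((o+d*(.143-o[2])/d[2])*1000)
E
```

```text
737 [0.46843811 0.04298581 0.14210738] ((468.2408447265625, 42.168556213378906), (43.33918762207031, 13.950180053710938), 77.26203918457031)
bar 1381 [0.54035483 0.00072033 0.1566788 ] ((532.9624633789062, -1.4254436492919922), (95.00048828125, 24.131757736206055), 6.210142612457275)
stop 3338 [0.77113876 0.03215904 0.07303767] ((758.694091796875, -103.93600463867188), (478.4740905761719, 83.54462432861328), 79.96981048583984)
[468.79485546  67.80832744 143.        ]
[481.33760884  64.36769047 143.        ]
[471.62858264  20.52439729 143.        ]
[457.43146821  23.42561081 143.        ]
```

>>> carry_out --motion "0.0035 0.0003 -0.02 0 0 1.5 120; 0 0 -0.025 0 0 0 120; 0 0 -0.025 0 0 0 120; 0 0 -0.025 0 0 0 120; 0 0 -0.025 0 0 0 120; 0 0 -0.015 0 0 0 120; 0 0 -0.009 0 0 0 120; 0 0 0 0 0 0 120; 0 0 0 0 0 0 170; 0 0 0 0 0 0 200; 0 0 0 0 0 0 230; 0 0 0 0 0 0 255; 0 0 0 0 0 0 255; 0 0 0 0 0 0 255; 0 0 0 0 0 0 255" --grip_force 40

```text
time_s: 2.98
ee_pos: [0.4681, 0.0413, 0.1128]
eef_rot: [3.141, -0.0, 1.327]
force: [1.3, -1.2, 1.8]
grip_width: 0.0133
grip_force: 40.0
```

>>> carry_out --motion "0 0 0.005 0 0 0 255; 0 0 0.005 0 0 0 255; 0 0 0.005 0 0 0 255; 0 0 0.005 0 0 0 255; 0 0 0.001 0 0 0 255; 0 0 0 0 0 0 255"

```text
time_s: 3.48
ee_pos: [0.4679, 0.0413, 0.1332]
eef_rot: [3.141, 0.0, 1.327]
force: [6.7, -1.2, -11.2]
grip_width: 0.0135
grip_force: 40.0
```

The wrist force of −11 N matches the raised spring. Next is the counter-clockwise turn.

>>> carry_out --motion "0 0 0 0 0 6 255; 0 0 0 0 0 6 255; 0 0 0 0 0 6 255; 0 0 0 0 0 6 255; 0 0 0 0 0 6 255; 0 0 0 0 0 6 255; 0 0 0 0 0 6 255; 0 0 0 0 0 6 255; 0 0 0 0 0 6 255; 0 0 0 0 0 5 255; 0 0 0 0 0 0 255; 0 0 0 0 0 0 255"

```text
time_s: 4.48
ee_pos: [0.4681, 0.0414, 0.133]
eef_rot: [3.141, 0.0, 2.357]
force: [8.8, 1.1, -11.6]
grip_width: 0.0136
grip_force: 40.0
```

```bash
python3 -c "
from h import *
o=ctrl.get_obs();print(o['ee_pos'],np.degrees(o['eef_rot']),o['force'],o['moment'],o['grip_width'])"
```

```text
[0.46808021 0.04141288 0.13301866] [1.79965553e+02 2.42114994e-02 1.35053903e+02] [  8.79478458   1.14200225 -11.61035299] [ 0.09096499 -1.87252809  0.00677154] 0.013634541109381799
```

>>> carry_out --motion "0.0005 0 -0.003 0 0 0.5 255; 0 0 -0.003 0 0 0 255; 0 0 -0.002 0 0 0 255; 0 0 -0.001 0 0 0 255; 0 0 0 0 0 0 255; 0 0 0 0 0 0 255"

```text
time_s: 4.98
ee_pos: [0.4683, 0.0414, 0.1246]
eef_rot: [3.141, 0.0, 2.365]
force: [3.3, 0.2, -2.2]
grip_width: 0.0134
grip_force: 40.0
```

The load dropped at parking height, so the bolt is seated in its notch. I'll let go and rise.

>>> carry_out --motion "0 0 0 0 0 0 220; 0 0 0 0 0 0 180; 0 0 0 0 0 0 140; 0 0 0 0 0 0 120; 0 0 0 0 0 0 120; 0 0 0.01 0 0 0 120; 0 0 0.03 0 0 0 120; 0 0 0.04 0 0 0 120; 0 0 0.04 0 0 0 120; 0.006 -0.004 0.01 0 0 -7 120; 0.006 -0.004 0 0 0 -7 120; 0.006 -0.004 0 0 0 -7 120; 0.006 -0.004 0 0 0 -7 120; 0 0 0 0 0 -7 120; 0 0 0 0 0 -7 120; 0 0 0 0 0 -7 120; 0 0 0 0 0 -7 120; 0 0 0 0 0 0 120"

```text
time_s: 6.48
ee_pos: [0.4921, 0.0254, 0.2552]
eef_rot: [3.141, -0.0, 1.382]
force: [0.2, 0.7, 0.5]
grip_width: 0.0501
grip_force: 0.0
```

```bash
python3 - <<'E'
from h import *
w=shot('wrist','w2.png');W=world(w);v,u=np.mgrid[:400,:640]
o=ctrl.get_obs();print(o['ee_pos'],np.degrees(o['eef_rot']))
Z=W[...,2];t=shot('top')
T=world(t);m=(u>300)&(u<322)&(v>200)&(v<222)&(T[...,2]>.122)
p=T[m];print('knob top',m.sum(),p.mean(0),cv2.minAreaRect((p[:,:2]*1000).astype(np.float32)))
E
```

```text
[0.49212798 0.02536741 0.25507243] [ 1.79981523e+02 -4.50175849e-03  7.96317210e+01]
knob top 441 [0.39466309 0.03143497 0.5932204 ] ((338.85986328125, 32.73219299316406), (236.6860809326172, 54.48610305786133), 2.065180540084839)
```

View pics/w2.png

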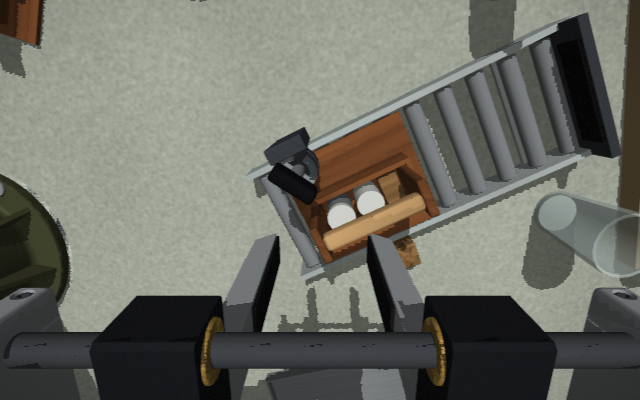

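The knob at (293,183) is turned about 60° counter-clockwise and the caddy is still locked in place. Its bar runs from (325,242) to (423,203), and the stop is at (587,85). Next I measure the knob height, the bar and the stop.

```bash
python3 - <<'E'
from h import *
w=load('wrist');W=world(w);Z=W[...,2];v,u=np.mgrid[:400,:640]
K=w['K'];R=Rm(w['attitude']);o=w['position']
def pt(u_,v_,z):
    d=R@np.array([(u_-K[0,2])/K[0,0],-(v_-K[1,2])/K[1,1],-1]);return np.round((o+d*(z-o[2])/d[2])*1000,1)
m=(u>270)&(u<318)&(v>160)&(v<205)&(Z>.14)&(Z<.17)
p=W[m];print('knob',m.sum(),p.mean(0),np.median(p[:,2]),cv2.minAreaRect((p[:,:2]*1000).astype(np.float32)))
px=w['pixels'].astype(int)
m=(u>315)&(u<430)&(v>185)&(v<255)&(Z>.145)&(Z<.17)
mm=cv2.erode(m.astype(np.uint8),np.ones((3,3)))>0
for M in(m,mm):
    p=W[M];l=cv2.fitLine(p[:,:2].astype(np.float32),cv2.DIST_L1,0,.001,.001).ravel();print('bar',M.sum(),p.mean(0),np.degrees(np.arctan2(l[1],l[0])),cv2.minAreaRect((p[:,:2]*1000).astype(np.float32)))
print('bar ends',pt(327,242,.158),pt(421,200,.158))
# end stop near face top corners & rail edges
for a in [(553,22),(602,152),(586,14),(619,156)]: print('stop',pt(*a,.075))
for a in [(247,176),(553,33),(306,279),(590,154)]: print('rail',pt(*a,.046))
E
```

```text
knob 918 [0.4695219  0.04259908 0.15263462] 0.1538027742971422 ((468.2963562011719, 41.404449462890625), (14.483894348144531, 43.892845153808594), 45.86357879638672)
bar 2569 [ 0.53144774 -0.0016146   0.1553005 ] 15.423597 ((530.3751831054688, -3.987548828125), (60.79384994506836, 101.12649536132812), 83.5738525390625)
bar 2124 [ 0.5314575 -0.0014739  0.1559755] 15.927536 ((530.9876708984375, -2.877115249633789), (106.65934753417969, 25.039047241210938), 13.809393882751465)
bar ends [488.8 -12.3 158. ] [573.7  10.3 158. ]
stop [736.7 134.5  75. ]
stop [786.9  -1.4  75. ]
stop [767.5 135.6  75. ]
stop [804.7  -9.2  75. ]
rail [405.2  39.1  46. ]
rail [755.2 126.4  46. ]
rail [ 445.6 -104.6   46. ]
rail [796.1  -9.7  46. ]
```

The knob top is at 154 mm and turned to 136°, so the bolt is parked. Next I go to the caddy bar.

>>> carry_out --motion "0.0039 -0.0027 0 0 0 -6.5 120; 0.0039 -0.0027 0 0 0 -6.5 120; 0.0039 -0.0027 0 0 0 -6.5 120; 0.0039 -0.0027 0 0 0 -6.5 120; 0.0039 -0.0027 0 0 0 -6.5 120; 0.0039 -0.0027 0 0 0 -6.5 120; 0.0039 -0.0027 0 0 0 -6.5 120; 0.0039 -0.0027 0 0 0 -6.5 120; 0.0039 -0.0027 0 0 0 -6.5 120; 0.0039 -0.0027 0 0 0 -6.5 120; 0 0 -0.025 0 0 0 120; 0 0 -0.025 0 0 0 120; 0 0 -0.025 0 0 0 120; 0 0 -0.025 0 0 0 120; 0 0 -0.015 0 0 0 120; 0 0 -0.009 0 0 0 120; 0 0 0 0 0 0 120; 0 0 0 0 0 0 120"

```text
time_s: 8.08
ee_pos: [0.5315, -0.0017, 0.1311]
eef_rot: [3.141, -0.0, 0.255]
force: [1.4, 0.7, 0.9]
grip_width: 0.0495
grip_force: 0.0
```

>>> carry_out --motion "0 0 0 0 0 0 150; 0 0 0 0 0 0 170; 0 0 0 0 0 0 190; 0 0 0 0 0 0 200; 0 0 0 0 0 0 210; 0 0 0 0 0 0 230; 0 0 0 0 0 0 255; 0 0 0 0 0 0 255; 0 0 0 0 0 0 255" --grip_force 25

```text
time_s: 8.83
ee_pos: [0.5313, -0.0018, 0.1306]
eef_rot: [3.141, -0.0, 0.253]
force: [0.5, -2.9, 3.0]
grip_width: 0.0159
grip_force: 25.0
```

>>> carry_out --motion "0.0048 0.0012 0 0 0 0 255; 0.0097 0.0025 0 0 0 0 255; 0.0097 0.0025 0 0 0 0 255; 0.0097 0.0025 0 0 0 0 255; 0.0097 0.0025 0 0 0 0 255; 0.0097 0.0025 0 0 0 0 255; 0.0048 0.0012 0 0 0 0 255; 0 0 0 0 0 0 255"

```text
time_s: 9.5
ee_pos: [0.5901, 0.0136, 0.1303]
eef_rot: [-3.141, -0.0, 0.254]
force: [0.5, -2.1, 2.5]
grip_width: 0.0158
grip_force: 25.0
```

>>> carry_out --motion "0.0097 0.0025 0 0 0 0 255; 0.0097 0.0025 0 0 0 0 255; 0.0097 0.0025 0 0 0 0 255; 0.0097 0.0025 0 0 0 0 255; 0.0097 0.0025 0 0 0 0 255; 0.0097 0.0025 0 0 0 0 255; 0.0097 0.0025 0 0 0 0 255; 0.0097 0.0025 0 0 0 0 255; 0.0097 0.0025 0 0 0 0 255; 0.0048 0.0012 0 0 0 0 255; 0 0 0 0 0 0 255"

```text
time_s: 10.42
ee_pos: [0.6816, 0.0375, 0.1301]
eef_rot: [-3.141, 0.0, 0.254]
force: [0.4, 1.5, 1.0]
grip_width: 0.0158
grip_force: 25.0
```

>>> carry_out --motion "0.0039 0.001 0 0 0 0 255; 0.0039 0.001 0 0 0 0 255; 0.0039 0.001 0 0 0 0 255; 0.0039 0.001 0 0 0 0 255; 0.0029 0.0007 0 0 0 0 255; 0.0019 0.0005 0 0 0 0 255; 0 0 0 0 0 0 255; 0 0 0 0 0 0 255"

```text
time_s: 11.08
ee_pos: [0.7018, 0.0421, 0.1303]
eef_rot: [-3.142, 0.0, 0.253]
force: [-0.9, 0.9, -4.7]
grip_width: 0.0158
grip_force: 25.0
```

>>> carry_out --motion "0.0019 0.0005 -0.0006 0 0 0 255; 0.0019 0.0005 0 0 0 0 255; 0.001 0.0002 0 0 0 0 255; 0 0 0 0 0 0 255; 0 0 0 0 0 0 255"

```text
time_s: 11.5
ee_pos: [0.7067, 0.0432, 0.1302]
eef_rot: [3.141, -0.0, 0.253]
force: [-2.0, -1.8, 1.2]
grip_width: 0.0157
grip_force: 25.0
```

>>> carry_out --motion "0.001 0.0002 0 0 0 0 255; 0.001 0.0002 0 0 0 0 255; 0.001 0.0002 0 0 0 0 255; 0 0 0 0 0 0 255; 0 0 0 0 0 0 255"

```text
time_s: 11.92
ee_pos: [0.7092, 0.0435, 0.1311]
eef_rot: [3.141, 0.001, 0.253]
force: [-10.7, -3.1, 10.2]
grip_width: 0.0161
grip_force: 25.0
```

Contact with the stop shows as −11 N. I'll relax slightly, dwell, and check with the cameras.

>>> carry_out --motion "-0.001 -0.0003 0 0 0 0 255; 0 0 0 0 0 0 255; 0 0 0 0 0 0 255; 0 0 0 0 0 0 255; 0 0 0 0 0 0 255"

```text
time_s: 12.33
ee_pos: [0.7085, 0.0433, 0.1307]
eef_rot: [3.141, 0.0, 0.253]
force: [-7.0, -2.6, 6.5]
grip_width: 0.0156
grip_force: 25.0
```

```bash
python3 - <<'E'
from h import *
o=ctrl.get_obs();print(o['ee_pos'],o['force'])
s=shot('side')
a=cv2.resize(s['pixels'][150:270,300:440,::-1],None,fx=5,fy=5,interpolation=cv2.INTER_CUBIC)
cv2.imwrite('pics/s3.png',a)
E
```

```text
[0.70850017 0.04332371 0.13071203] [-6.97955788 -2.5573667   6.47808845]
```

View pics/s3.png

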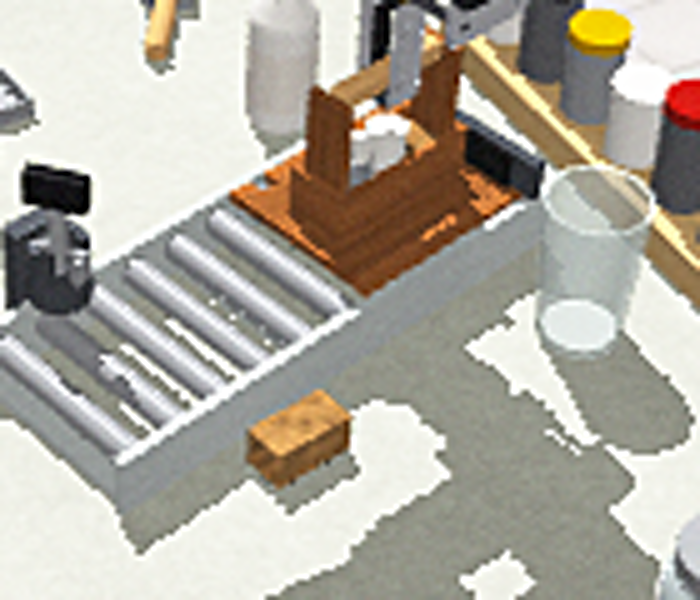

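The caddy's board is against the stop plate at (500,160), the knob stays up at (55,188), and the bystanders are undisturbed. I'll lift off.

>>> carry_out --motion "-0.001 -0.0003 0.002 0 0 0 255; 0 0 0.004 0 0 0 255; 0 0 0.008 0 0 0 255; 0 0 0.012 0 0 0 255; 0 0 0.015 0 0 0 255; 0 0 0.018 0 0 0 255; 0 0 0.018 0 0 0 255; 0 0 0.018 0 0 0 255; 0 0 0.018 0 0 0 255; 0 0 0.01 0 0 0 255; 0 0 0.004 0 0 0 255; -0.006 -0.002 0 0 0 0 255; -0.012 -0.004 0 0 0 0 255; -0.018 -0.006 0 0 0 0 255; -0.018 -0.006 0 0 0 0 255; -0.018 -0.006 0 0 0 0 255; -0.018 -0.006 0 0 0 0 255; -0.018 -0.006 0 0 0 0 255; -0.018 -0.01 0 0 0 0 255; -0.016 -0.014 0 0 0 0 255" --grip_force 45

```text
time_s: 14.05
ee_pos: [0.5643, -0.0164, 0.2564]
eef_rot: [-3.141, 0.001, 0.254]
force: [0.9, 0.1, -4.5]
grip_width: 0.0163
grip_force: 45.0
```

>>> carry_out --motion "-0.0066 -0.02 0 0 0 -0.7 255; -0.0066 -0.0205 0 0 0 -0.7 255; -0.0066 -0.0205 0 0 0 -0.7 255; -0.0066 -0.0205 0 0 0 -0.7 255; -0.0066 -0.0205 0 0 0 -0.7 255; -0.0066 -0.0205 0 0 0 -0.7 255; -0.0066 -0.0205 0 0 0 -0.7 255; -0.0066 -0.0205 0 0 0 -0.7 255; -0.0066 -0.0205 0 0 0 -0.7 255; -0.0066 -0.0205 0 0 0 -0.7 255; -0.0066 -0.0205 0 0 0 -0.7 255; -0.0066 -0.0205 0 0 0 -0.7 255; -0.0066 -0.0205 0 0 0 -0.7 255; -0.0066 -0.0205 0 0 0 -0.7 255; -0.0066 -0.0205 0 0 0 -0.7 255; -0.0066 -0.0205 0 0 0 -0.7 255; -0.0066 -0.018 0 0 0 -0.3 255; 0 0 0 0 0 0 255; 0 0 0 0 0 0 255"

```text
time_s: 15.63
ee_pos: [0.453, -0.3625, 0.2562]
eef_rot: [-3.141, 0.001, 0.051]
force: [-0.4, 1.3, -5.0]
grip_width: 0.0157
grip_force: 45.0
```

>>> carry_out --motion "-0.002 -0.003 -0.01 0 0 0 255; 0 0 -0.02 0 0 0 255; 0 0 -0.02 0 0 0 255; 0 0 -0.02 0 0 0 255; 0 0 -0.02 0 0 0 255; 0 0 -0.02 0 0 0 255; 0 0 -0.015 0 0 0 255; 0 0 -0.01 0 0 0 255; 0 0 -0.008 0 0 0 255; 0 0 -0.005 0 0 0 255; 0 0 -0.003 0 0 0 255; 0 0 0 0 0 0 255; 0 0 0 0 0 0 255"

```text
time_s: 16.72
ee_pos: [0.4516, -0.3653, 0.1064]
eef_rot: [3.141, -0.001, 0.053]
force: [-0.5, -0.6, -5.7]
grip_width: 0.0157
grip_force: 45.0
```

```bash
python3 - <<'E'
from h import *
o=ctrl.get_obs();print(o['ee_pos'],o['force'])
s=shot('side')
a=cv2.resize(s['pixels'][240:370,270:430,::-1],None,fx=4.5,fy=4.5,interpolation=cv2.INTER_CUBIC)
cv2.imwrite('pics/s4.png',a)
E
```

```text
[ 0.45163351 -0.36528317  0.106383  ] [-0.4608307  -0.56203792 -5.72061532]
```

View pics/s4.png

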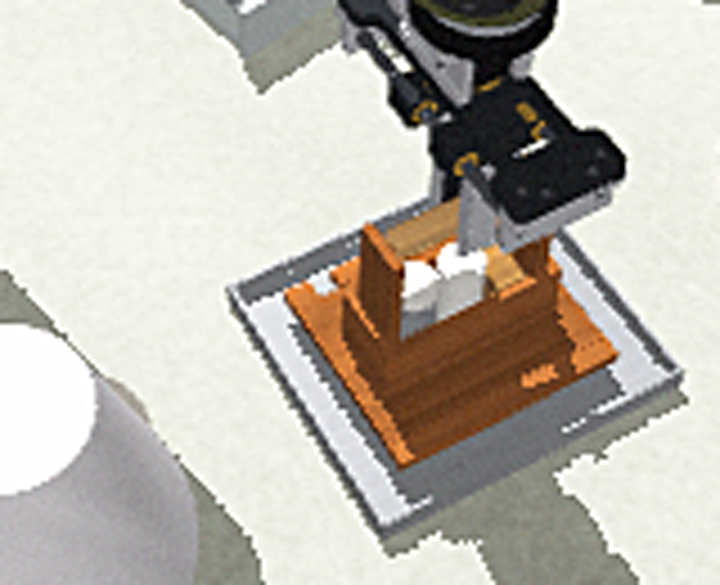

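The caddy hangs level and centred over the tray, board corners at (285,290), (405,465) and (618,355), all inside the rim. It is about 13 mm above the floor, so I creep down.

>>> carry_out --motion "0 0 -0.004 0 0 0 255; 0 0 -0.003 0 0 0 255; 0 0 -0.002 0 0 0 255; 0 0 -0.001 0 0 0 255; 0 0 -0.001 0 0 0 255; 0 0 0 0 0 0 255; 0 0 0 0 0 0 255"

```text
time_s: 17.35
ee_pos: [0.4514, -0.3652, 0.0949]
eef_rot: [-3.142, 0.0, 0.053]
force: [0.8, 0.0, -5.4]
grip_width: 0.0154
grip_force: 45.0
```

>>> carry_out --motion "0 0 -0.001 0 0 0 255; 0 0 -0.0005 0 0 0 255; 0 0 -0.0005 0 0 0 255; 0 0 0 0 0 0 255; 0 0 0 0 0 0 255"

```text
time_s: 17.77
ee_pos: [0.4513, -0.3653, 0.0936]
eef_rot: [3.141, -0.0, 0.053]
force: [-4.2, 1.9, 3.8]
grip_width: 0.0158
grip_force: 45.0
```

The force has reversed, so the caddy has touched down. I'll release slowly and rise straight up.

>>> carry_out --motion "0 0 0 0 0 0 220; 0 0 0 0 0 0 200; 0 0 0 0 0 0 180; 0 0 0 0 0 0 160; 0 0 0 0 0 0 140; 0 0 0 0 0 0 120; 0 0 0 0 0 0 120; 0 0 0 0 0 0 120; 0 0 0.01 0 0 0 120; 0 0 0.02 0 0 0 120; 0 0 0.03 0 0 0 120; 0 0 0.03 0 0 0 120; 0 0 0.03 0 0 0 120; 0 0 0.02 0 0 0 120; 0 0 0 0 0 0 120; 0 0 0 0 0 0 120" --grip_force 10

```text
time_s: 19.1
ee_pos: [0.4516, -0.3653, 0.2342]
eef_rot: [3.14, -0.002, 0.053]
force: [-0.1, 0.3, -0.6]
grip_width: 0.0495
grip_force: 0.0
```

```bash
python3 - <<'E'
from h import *
o=ctrl.get_obs();print(o['ee_pos'],o['grip_width'])
s=shot('side')
a=cv2.resize(s['pixels'][140:370,240:450,::-1],None,fx=2.6,fy=2.6,interpolation=cv2.INTER_CUBIC)
cv2.imwrite('pics/s5.png',a)
E
```

```text
[ 0.45160576 -0.36528652  0.23424429] 0.04952861735176845
```

View pics/s5.png

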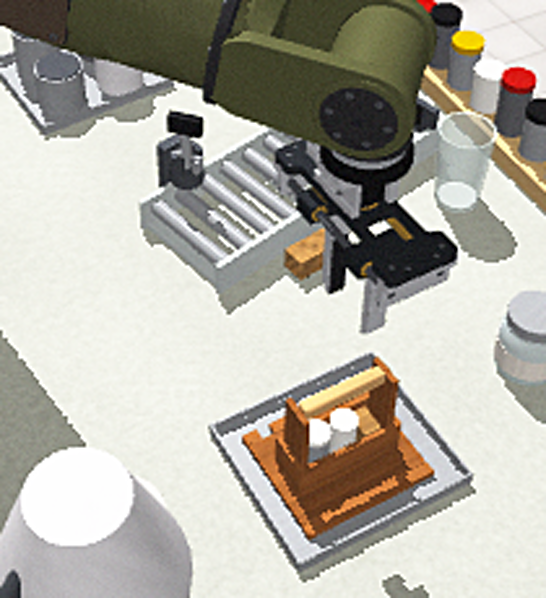

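The caddy stands flat in the tray at (340,455), released. The knob is still up and turned at (185,122).

```bash
python3 -c "
from station import ctrl
print(ctrl.hand_in())"
```

```text
the job is handed in; nothing more can be done
None
```

I parked the bolt up in its rest notch, rolled the caddy to the end stop and set it flat inside the empty tray; the job is handed in at about 19 s, with no verdict returned.

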